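# Post the empty tin through the recycling caddy's flap

## Robot

A 6-joint arm with a two-finger parallel gripper is mounted at the origin on the work surface. World frame = base frame: x ahead of the robot, y to its left, z up, the work surface at z = 0. Lengths are in m, angles in rad, forces in N, time in s.
With the tool pointing down it reaches from about 0.35 to 0.775 m from the base axis. Payload 7.3 kg.
Tool frame: the origin (TCP) lies at the very end of the fingers, on their centre line; the grasp point (between the pads) lies 19 mm behind it; z points along the fingers, y is the line along which they close (so a half turn about z gives the same grasp; the last joint's range is limited). The gripper opens to 92 mm and grips with 3 to 60 N. Pads are 19 mm wide; open, the fingers measure 130 mm over their backs; the gripper's body (75 mm by 190 mm) begins 47 mm behind the grasp point.
Start: joints at [1.013, 0.342, 1.524, -0, 1.275, -0.146], TCP at [0.21, 0.481, 0.227] pointing down, gripper open.
Joint ranges: [-2.53, 2.53], [-0.77, 2.02], [0.04, 2.7], [-1, 4.14], [0.28, 2.66], [-3.11, 3.11]. Speed limits (rad/s): [2.57, 2.57, 3.14, 3.14, 3.14, 3.14].

## Interface

Orientations are given as [roll, pitch, yaw] about the fixed x, y, z axes, in that order (R = Rz(yaw) Ry(pitch) Rx(roll)).
In Python, from cell import observe, read_camera, get_calibration, hand_in, search_frame gives the robot as it stands.
- The arm moves only by the tool step_arm, never from a script. Its argument "commands" is a list of rows, each an object with "translation": the shift along the tool's x, y, z in mm, a list of three; "roll": the turn about the tool's z in rad. In form: [{"translation": [x, y, z], "roll": roll}, ...]. A call has 1 to 20 rows; each row shifts and turns the commanded pose from where the row before left it, along the tool's axes as they then stand; what a row does not reach is not made up. A row lasts 1/12 s, in which the tool goes at most 41.7 mm and 7.16 degrees, less where a joint would pass 70% of its speed; a pose out of reach is approached as far as the arm can. A call is refused whole if a number of a shift passes 41.7 or a number of a turn 0.125, either way. A call with a gripper value outside its range is refused whole. "fingers" is the opening, from 0 (shut) to 1 (fully open), set as the call begins (left out, the last holds). The fingers move at their own pace and stop on an object; "grip_force" is the grip in N (left out, the last holds). Time passes only in rows, so rows that do not move let the fingers close. It gives the time, the measured TCP pose, the force, the opening and the grip force at its end, in the units of the state.
- observe(): the state, without advancing time (a new reading comes with each control period).
- read_camera(name): name is "side" or "top"; returns the picture (480x640x3 uint8, red, green, blue); there is no depth.
- get_calibration(name): a dict with "camera_matrix" (3x3 intrinsics, pixels), "world_from_camera" (4x4, takes a point from camera to world coordinates). Camera axes: x right, y up, looking along -z (the intrinsics and any distortion apply to the point x, -y, -z); pixel columns grow to the right and rows downward; lengths in m; the calibration is good to about 2 mm. A picture is of the moment at which its call begins. get_calibration takes no time and is no camera call.
- hand_in(): hands the job in; it is judged then, once.
Trained networks look in the newest picture that a camera, given by its name, has taken for a name from the list of things; names that differ only in an ending like _2 or _b are one class to them, and where a whole thing is asked for, a point or a joint stands for the part that bears it (a point fixed in the world has none). Each returns a list of dicts, best first, with "confidence" (0 to 1); they miss things now and then, are a little off and sometimes report something else, mostly with a low value. They report only what shows in the picture. A call takes as long as a camera call.
- search_frame(camera, name): "at" ([x, y, z] in m, in world coordinates, good to about 4 mm: the middle of the surface that is visible of it).
The state is a dict: "time": time; "qpos": joint angles; "qvel": joint speeds; "joint_efforts": joint torques, N m; "tool_pos": TCP position; "tool_rot": TCP orientation; "contact_force": force on the tool from outside, world axes, zero at the start; "torque": the same for the moment, N m; "opening": finger opening in m; "grip_force": force on a finger pad.
Only numpy, scipy, OpenCV 4.12 (cv2) and the standard library are available. Lean on these libraries where they do the work, as an engineer would, in place of code of your own. Each camera call takes 0.05 s, during which the arm holds its last target. There are 200 camera calls.

## Task

Push the empty red tin along the caddy's white ledge and through the green flap so that it drops into the bin, then draw the hand back so that the flap swings shut. Only push the tin with the fingers, never lift it, and leave the canister, mug and sponge where they are.

Things in the scene. Friction and masses are not known exactly. Their poses are not given: they have to be found in the camera images.
- caddy: Recycling caddy fixed on the counter: grey bin with a clear roof behind a white loading ledge. Origin on the counter (z 0) straight below the middle of the flap; x points along the ledge through the flap into the bin, y left as one looks in, z up. Roof top 212 mm above the counter, from x = -6 to 180 mm. Bin inside: 224 mm wide, x 20 to 174 mm, floor 6 mm above the counter.
- ledge (a point): Middle of the ledge's near edge, on its top face; axes as the caddy's. The ledge is level, 140 mm above the counter, 224 mm wide, and runs from caddy x = -165 mm (open near edge) through the mouth to the sill edge at x = +20 mm, where the drop into the bin begins. Side rims 8 mm high, 6 mm thick, centred at y = +-115 mm, end at the mouth.
- mouth (a point): Middle of the mouth's lower edge: on the ledge's top face (140 mm above the counter), in the plane of the closed flap; axes as the caddy's. The mouth in the 8 mm thick front wall is 110 mm wide (y = +-55 mm) and about 62 mm high.
- flap (a joint): Angle of the green flap, rad: 0 = shut (hanging upright), up to 1.45 = swung fully up into the bin. Plate 106 mm wide, 56 mm high, 4 mm thick, about 45 g, on a level hinge along the caddy's y, 198 mm above the counter; opens only inwards (lower edge to caddy +x) and falls shut by its own weight when nothing holds it.
- tin: Empty flat sweets tin, lid shut, red with a steel seam and a brass panel on top, edges rounded 5 mm, 92 mm long (x), 62 wide (y), 28 high, about 60 g. Origin at the centre of its underside. It lies on the ledge before the flap, often off to one side and askew, and goes through lengthwise, so it may need lining up by pushes. It tips into the bin once its middle is well past the sill edge (about 30 mm past the flap's plane).
- canister: Bystander: white ceramic canister with a knobbed lid, 94 mm across, 124 mm high, upright on the counter beside the caddy; origin at the centre of its underside.
- mug: Bystander: blue mug, 76 mm across, 85 mm high, handle at its +y, upright on the counter beside the ledge; origin at the centre of its underside.
- sponge: Bystander: yellow sponge block 100 x 65 x 28 mm, on the counter beside the ledge; origin at the centre of its underside.

How it is judged:
By the outcome, as a careful person would: the job done as asked, in the order asked, and still so for the second after the job is handed in, with the robot touching nothing.
It also fails if it takes over 51 s, if anything falls off the work surface, if the arm or the gripper's body presses on something with over 40 N, if the wrist force passes 120 N, or if a joint passes its speed limit or range.

## Working session

There is one attempt and no reset: what is moved stays moved. The work goes in short steps, Python scripts to look and compute and a tool call to move; the robot and the scene stay as the last step left them, time stands still between calls to the robot, and variables do not carry over. Pictures are saved under pics/ and viewed, at most 10 in all, crops included, and the job is handed in when it is done.

Besides the shell and the picture viewer there is one more tool, called after "Emit:" as a command line: name --argument value ..., lists and objects as JSON in quotes. step_arm: Moves the arm, as the interface text tells. Its arguments: {"type":"object","properties":{"commands":{"type":"array"},"fingers":{"type":"number"},"grip_force":{"type":"number"}},"required":["commands"]}

```bash
mkdir -p pics; python3 - <<'E'
from cell import *
import cv2
for c in("top","side"):
    cv2.imwrite(f"pics/{c}0.png",read_camera(c)[:,:,::-1])
    k=get_calibration(c);print(c,k["camera_matrix"],k["world_from_camera"].round(3) if hasattr(k["world_from_camera"],'round') else k["world_from_camera"])
    for n in("tin","caddy","ledge","mouth","flap","canister","mug","sponge"):
        print(n,[( [round(v,3) for v in d["at"]],round(d["confidence"],2)) for d in search_frame(c,n)][:2])
s=observe();print(s["time"],s["tool_pos"],s["tool_rot"])
E
```

```text
top [[615.25155517   0.         327.4952938 ]
 [  0.         615.25155517 230.92572197]
 [  0.           0.           1.        ]] [[ 0.006  0.981 -0.192  0.381]
 [-1.     0.007  0.002  0.037]
 [ 0.004  0.192  0.981  1.366]
 [ 0.     0.     0.     1.   ]]
tin [([0.583, -0.056, 0.17], 0.58)]
caddy [([0.691, -0.032, 0.214], 0.75)]
ledge [([0.692, -0.031, 0.214], 0.71)]
mouth [([0.693, -0.034, 0.217], 0.95)]
flap [([0.676, -0.041, 0.164], 0.78)]
canister [([0.634, 0.13, 0.101], 0.65)]
mug [([0.711, -0.247, 0.036], 0.59)]
sponge [([0.506, 0.12, 0.029], 0.88)]
side [[516.15177846   0.         316.19764039]
 [  0.         516.15177846 237.15868423]
 [  0.           0.           1.        ]] [[ 0.44   0.515 -0.735 -0.077]
 [-0.898  0.272 -0.346 -0.308]
 [ 0.021  0.813  0.582  0.698]
 [ 0.     0.     0.     1.   ]]
tin [([0.569, -0.062, 0.167], 0.63)]
caddy [([0.673, -0.045, 0.159], 0.57)]
ledge [([0.67, -0.044, 0.157], 0.67)]
mouth [([0.671, -0.048, 0.159], 0.71)]
flap [([0.674, -0.039, 0.169], 0.75)]
canister []
mug [([0.682, -0.252, 0.056], 0.95)]
sponge [([0.492, 0.114, 0.029], 0.61)]
0.9 [0.21012629 0.4811311  0.22675293] [3.14147627e+00 2.41302363e-05 2.72985822e+00]
```

View pics/top0.png

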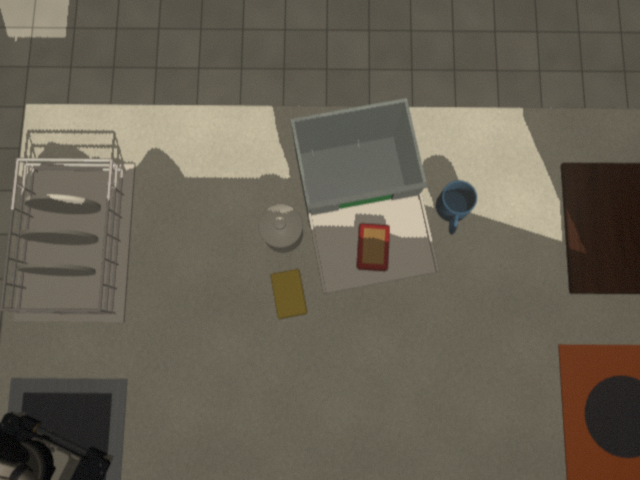

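View pics/side0.png

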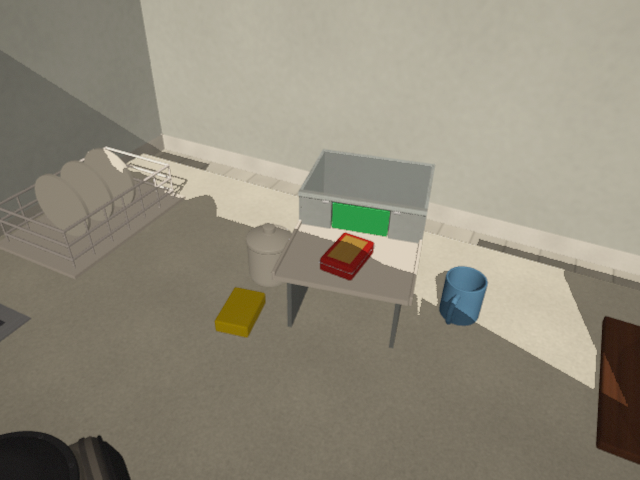

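The top view shows the caddy yawed, with near ledge corners at about (323,292) and (436,270), and the tin at (373,247), nearly straight in world. The side view shows the green flap at (331–391, 203–236) and near ledge corners at about (275,281) and (414,299).

```bash
cat > h.py <<'E'
import numpy as np,cv2
from cell import *
from scipy.optimize import least_squares,minimize
def proj(c,P):
    k=get_calibration(c);M=np.linalg.inv(np.array(k["world_from_camera"]));K=np.array(k["camera_matrix"])
    p=np.asarray(P)@M[:3,:3].T+M[:3,3];p=p*[1,-1,-1]
    d=np.array(k.get("distortion",np.zeros(5)),float).ravel()
    return cv2.projectPoints(p.reshape(-1,1,3),np.zeros(3),np.zeros(3),K,d)[0].reshape(-1,2)
def T(q,P):
    c,s=np.cos(q[2]),np.sin(q[2]);P=np.asarray(P,float)
    return np.c_[q[0]+c*P[:,0]-s*P[:,1],q[1]+s*P[:,0]+c*P[:,1],P[:,2]]
def inv(q,p):
    c,s=np.cos(q[2]),np.sin(q[2]);d=np.array(p[:2])-q[:2];return np.array([c*d[0]+s*d[1],-s*d[0]+c*d[1]])
def redmask(im):
    h=cv2.cvtColor(im,cv2.COLOR_RGB2HSV);m=(((h[...,0]<26)|(h[...,0]>170))&(h[...,1]>110)&(h[...,2]>50)).astype(np.uint8)
    return m
def tinfit(ims,q0,win=60):
    L,W,r=.046,.031,.005
    a=np.linspace(0,2*np.pi,13)[:-1]
    B=[];
    for z,i in((.141,.004),(.145,0),(.163,0),(.168,.004)):
        for sx in(-1,1):
            for sy in(-1,1):
                B+=[(sx*(L-i),sy*(W-r),z),(sx*(L-r),sy*(W-i),z),(sx*(L-.0015-i*.6),sy*(W-.0015-i*.6),z)]
    tg={}
    for c,im in ims.items():
        u=proj(c,[[q0[0],q0[1],.155]])[0].astype(int)
        m=redmask(im);w=np.zeros_like(m);w[max(u[1]-win,0):u[1]+win,max(u[0]-win,0):u[0]+win]=1
        m*=w;n,l,s,_=cv2.connectedComponentsWithStats(m)
        m=(l==1+np.argmax(s[1:,4])).astype(np.uint8);m=cv2.morphologyEx(m,cv2.MORPH_CLOSE,np.ones((5,5)))
        tg[c]=m
    def cost(q):
        e=0
        for c,m in tg.items():
            hull=cv2.convexHull(proj(c,T(q,B)).astype(np.float32))
            o=np.zeros_like(m);cv2.fillConvexPoly(o,np.round(hull*16).astype(np.int32),1,shift=4)
            e+=(o!=m).sum()/m.sum()
        return e
    best=min((minimize(cost,[q0[0],q0[1],y],method="Nelder-Mead",options=dict(initial_simplex=[[q0[0],q0[1],y],[q0[0]+.01,q0[1],y],[q0[0],q0[1]+.01,y],[q0[0],q0[1],y+.2]],maxiter=200)) for y in q0[2]+np.array([-.4,-.15,.1,.35])),key=lambda r:r.fun)
    return best.x,best.fun
E
python3 - <<'E'
from h import *
ims={c:cv2.imread(f"pics/{c}0.png")[:,:,::-1].copy() for c in("top","side")}
print(get_calibration("top").keys())
q,f=tinfit(ims,[.583,-.06,0]);print("tin",q,f)
g=cv2.inRange(cv2.cvtColor(ims["side"],cv2.COLOR_RGB2HSV),(45,100,60),(80,255,255))
cn=max(cv2.findContours(g,0,2)[0],key=cv2.contourArea)
ap=cv2.approxPolyDP(cn,5,True).reshape(-1,2);print(ap.tolist())
obs_t=np.array([[323,292],[436,270.5]]);obs_s=np.array([[275.5,281],[414,299]])
near=[[-.165,.118,.14],[-.165,-.118,.14]]
m=cv2.moments(g,True);gc=np.array([m["m10"],m["m01"]])/m["m00"]
def res(q):
    return np.r_[(proj("top",T(q,near))-obs_t).ravel(),(proj("side",T(q,near))-obs_s).ravel(),2*(proj("side",T(q,[[-.002,0,.170]]))[0]-gc)]
r=least_squares(res,[.67,-.04,.2]);print("caddy",r.x,r.fun.round(1))
print(proj("side",T(r.x,[[0,.053,.198],[0,-.053,.198],[0,-.053,.142],[0,.053,.142]])).round(1).tolist())
print("tin in caddy",inv(r.x,q),np.degrees(q[2]-r.x[2]))
for c,im in ims.items():
    o=im[:,:,::-1].copy()
    def dr(P,col): cv2.polylines(o,[np.round(proj(c,P)*16).astype(np.int32)],True,col,1,cv2.LINE_AA,4)
    dr(T(r.x,[[-.165,.118,.14],[-.165,-.118,.14],[.0,-.118,.14],[0,.118,.14]]),(255,0,0))
    dr(T(r.x,[[0,.053,.198],[0,-.053,.198],[0,-.053,.142],[0,.053,.142]]),(255,0,255))
    dr(T(r.x,[[-.006,.118,.212],[-.006,-.118,.212],[.18,-.118,.212],[.18,.118,.212]]),(255,255,0))
    dr(T(q,[[.046,.031,.168],[.046,-.031,.168],[-.046,-.031,.168],[-.046,.031,.168]]),(0,255,0))
    dr(T(q,[[.046,.031,.14],[.046,-.031,.14],[-.046,-.031,.14],[-.046,.031,.14]]),(0,255,255))
    ims[c]=cv2.resize(o[95:315,250:470],None,fx=1.8,fy=1.8,interpolation=2)
cv2.imwrite("pics/ov.png",np.hstack([ims["top"],ims["side"]]))
E
```

```text
dict_keys(['camera_matrix', 'world_from_camera'])
tin [ 0.5864697  -0.05554001 -0.01527892] 0.1696513217887506
[[332, 203], [333, 227], [386, 234], [389, 211]]
caddy [ 0.68096329 -0.03987651  0.21824624] [ 1.5  1.1  3.4 -2.2 -2.9 -5.4  0.1  1.3 -0.7  1.3]
[[332.5, 201.7], [389.9, 210.0], [386.7, 235.3], [331.3, 226.8]]
tin in caddy [-0.0956435  0.0051676] -13.38000618008705
```

View pics/ov.png

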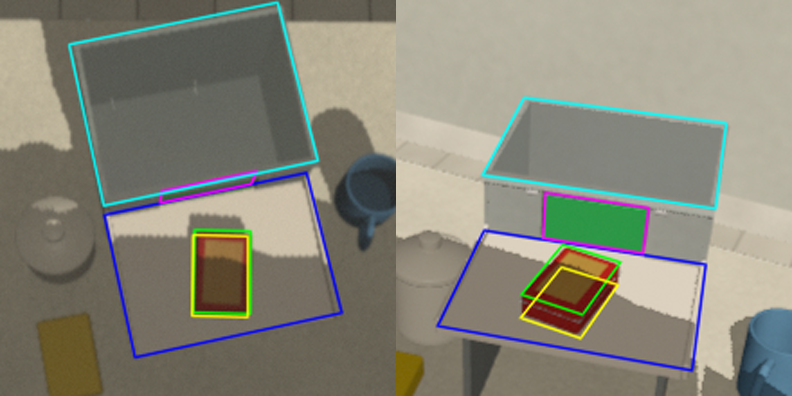

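The overlay matches the picture. The tin is at caddy (-96, +5) mm with yaw -13°, and the near edge, flap and roof outlines line up. Next I square the hand to the caddy, narrow the fingers and move behind the tin.

Emit:
step_arm --commands '[{"translation":[0,0,0],"roll":-0.105},{"translation":[0,0,0],"roll":-0.105},{"translation":[0,0,0],"roll":-0.105},{"translation":[0,0,0],"roll":-0.105},{"translation":[0,0,0],"roll":-0.105},{"translation":[0,0,0],"roll":-0.105},{"translation":[-7.4,-27.5,0],"roll":0},{"translation":[-7.4,-27.5,0],"roll":0},{"translation":[-7.4,-27.5,0],"roll":0},{"translation":[-7.4,-27.5,0],"roll":0},{"translation":[-7.4,-27.5,0],"roll":0},{"translation":[-7.4,-27.5,0],"roll":0},{"translation":[-7.4,-27.5,0],"roll":0},{"translation":[-7.4,-27.5,0],"roll":0},{"translation":[-7.4,-27.5,0],"roll":0},{"translation":[-7.4,-27.5,0],"roll":0},{"translation":[-7.4,-27.5,0],"roll":0},{"translation":[-7.4,-27.5,0],"roll":0}]' --fingers 0.22

```text
time: 2.4
tool_pos: [0.3687, 0.1769, 0.2269]
tool_rot: [3.141, 0.001, -2.923]
contact_force: [0.7, 0.5, 0.4]
opening: 0.02
grip_force: 0.0
```

Emit:
step_arm --commands '[{"translation":[-7.4,-27.5,0],"roll":0},{"translation":[-7.4,-27.5,0],"roll":0},{"translation":[-7.4,-27.5,0],"roll":0},{"translation":[-7.4,-27.5,0],"roll":0},{"translation":[-7.4,-27.5,0],"roll":0},{"translation":[-7.4,-27.5,0],"roll":0},{"translation":[-7.4,-27.5,0],"roll":0},{"translation":[-7.4,-27.5,0],"roll":0},{"translation":[0,0,0],"roll":0},{"translation":[0,0,0],"roll":0}]'

```text
time: 3.23
tool_pos: [0.4739, -0.0248, 0.2264]
tool_rot: [3.141, -0.0, -2.926]
contact_force: [-0.2, -0.3, 0.0]
opening: 0.0199
grip_force: 0.0
```

```bash
python3 - <<'E'
from h import *
s=observe();q=[.68096,-.03988,.21825];print(s["time"],s["tool_pos"],s["tool_rot"],s["opening"],inv(q,s["tool_pos"]))
E
```

```text
3.2333 [ 0.47389576 -0.02479125  0.22641658] [ 3.14117577e+00 -4.33720650e-04 -2.92596821e+00] 0.019904246045356067 [-0.1988852   0.05956467]
```

Emit:
step_arm --commands '[{"translation":[0,-18,0],"roll":0},{"translation":[0,-18,0],"roll":0},{"translation":[0,-18,0],"roll":0},{"translation":[0,0,18],"roll":0},{"translation":[0,0,18],"roll":0},{"translation":[0,0,18],"roll":0},{"translation":[0,0,18],"roll":0},{"translation":[0,0,0],"roll":0},{"translation":[0,0,0],"roll":0}]'

```text
time: 3.98
tool_pos: [0.4847, -0.0754, 0.1545]
tool_rot: [3.14, -0.002, -2.922]
contact_force: [0.1, 0.0, 0.5]
opening: 0.02
grip_force: 0.0
```

Emit:
step_arm --commands '[{"translation":[-10,0,0],"roll":0},{"translation":[-10,0,0],"roll":0},{"translation":[-7,0,0],"roll":0},{"translation":[-5,0,0],"roll":0},{"translation":[-5,0,0],"roll":0},{"translation":[-5,0,0],"roll":0},{"translation":[-5,0,0],"roll":0},{"translation":[-5,0,0],"roll":0},{"translation":[-5,0,0],"roll":0},{"translation":[-5,0,0],"roll":0},{"translation":[0,0,0],"roll":0},{"translation":[0,0,0],"roll":0}]'

```text
time: 4.98
tool_pos: [0.5461, -0.063, 0.1545]
tool_rot: [3.141, -0.0, -2.923]
contact_force: [-0.1, 0.1, -0.3]
opening: 0.0203
grip_force: 0.0
```

```bash
python3 - <<'E'
from h import *
q=[.68096,-.03988,.21825]
ims={c:read_camera(c) for c in("top","side")}
s=observe();print(s["time"],s["tool_pos"],inv(q,s["tool_pos"]),s["contact_force"])
t0=T(q,[[-.08,.005,0]])[0]
for k in({"side":ims["side"]},ims):
    t,f=tinfit(k,[t0[0],t0[1],.2]);print(inv(q,t),np.degrees(t[2]-q[2]),f)
cv2.imwrite("pics/p1.png",np.hstack([cv2.resize(ims[c][95:315,250:470],None,fx=1.8,fy=1.8) for c in ims])[:,:,::-1])
E
```

```text
5.0833 [ 0.54573802 -0.06303363  0.15459305] [-0.13702748  0.00667409] [-0.98586512  0.63200431 -0.71386385]
[-0.0712785   0.00178825] 9.09628184745338 4.105084745762712
[-0.05092533  0.00695685] -39.225187023068685 1495.0474576271185
```

View pics/p1.png

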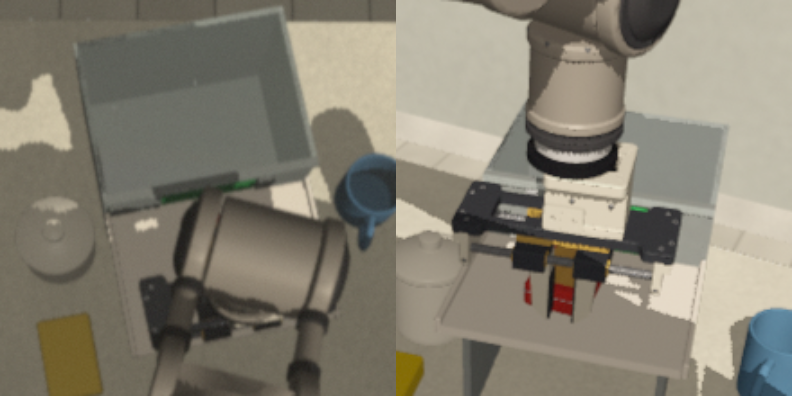

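The hand has both fingers on the tin's rear face, with red showing between the fingers and on each side, so it looks about square. I continue pushing.

Emit:
step_arm --commands '[{"translation":[-5,0,0],"roll":0},{"translation":[-5,0,0],"roll":0},{"translation":[-5,0,0],"roll":0},{"translation":[-5,0,0],"roll":0},{"translation":[-5,0,0],"roll":0},{"translation":[-5,0,0],"roll":0},{"translation":[0,0,0],"roll":0}]'

```text
time: 5.67
tool_pos: [0.5762, -0.0563, 0.1546]
tool_rot: [-3.142, 0.001, -2.923]
contact_force: [0.3, -0.4, -0.0]
opening: 0.0206
grip_force: 0.0
```

Emit:
step_arm --commands '[{"translation":[-5,0,0],"roll":0},{"translation":[-5,0,0],"roll":0},{"translation":[-5,0,0],"roll":0},{"translation":[-5,0,0],"roll":0},{"translation":[-5,0,0],"roll":0},{"translation":[-5,0,0],"roll":0},{"translation":[-5,0,0],"roll":0},{"translation":[-5,0,0],"roll":0},{"translation":[0,0,0],"roll":0}]'

```text
time: 6.42
tool_pos: [0.6152, -0.0477, 0.1547]
tool_rot: [-3.141, 0.001, -2.923]
contact_force: [-0.3, 0.6, -0.3]
opening: 0.0201
grip_force: 0.0
```

```bash
python3 - <<'E'
from h import *
q=[.68096,-.03988,.21825]
ims={c:read_camera(c) for c in("top","side")}
s=observe();print(s["time"],s["tool_pos"],inv(q,s["tool_pos"]),s["contact_force"])
cv2.imwrite("pics/p2.png",np.hstack([cv2.resize(ims[c][95:315,250:470],None,fx=1.8,fy=1.8) for c in ims])[:,:,::-1])
E
```

```text
6.5167 [ 0.61445861 -0.04781366  0.15467557] [-0.06664164  0.00665352] [-1.44259717 -0.02316494  0.16509358]
```

View pics/p2.png

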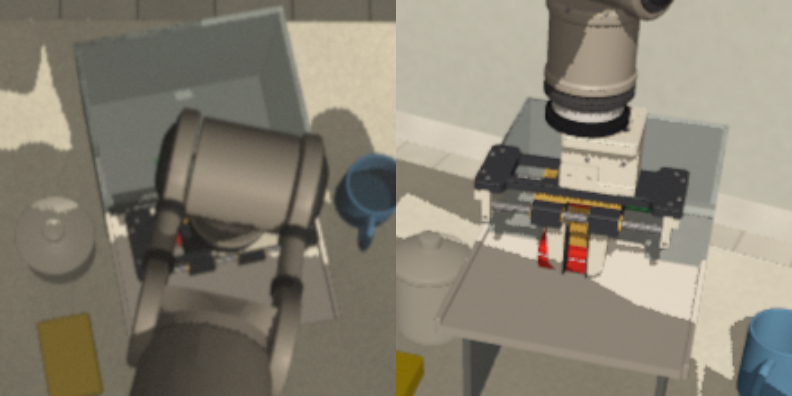

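The tin's front is through the mouth. The tin sits about 14 mm left of centre by the sliver beyond the left finger, which is still about 10 mm clear of the jamb. I push on to just short of the wall.

Emit:
step_arm --commands '[{"translation":[-5,0,0],"roll":0},{"translation":[-5,0,0],"roll":0},{"translation":[-5,0,0],"roll":0},{"translation":[-5,0,0],"roll":0},{"translation":[0,0,0],"roll":0}]'

```text
time: 6.93
tool_pos: [0.6348, -0.0434, 0.1547]
tool_rot: [-3.141, 0.001, -2.923]
contact_force: [-1.0, -0.1, 0.3]
opening: 0.0203
grip_force: 0.0
```

Emit:
step_arm --commands '[{"translation":[-5,0,0],"roll":0},{"translation":[-5,0,0],"roll":0},{"translation":[-5,0,0],"roll":0},{"translation":[-5,0,0],"roll":0},{"translation":[-5,0,0],"roll":0},{"translation":[0,0,0],"roll":0},{"translation":[0,0,0],"roll":0}]'

```text
time: 7.52
tool_pos: [0.6585, -0.038, 0.1545]
tool_rot: [3.142, 0.0, -2.923]
contact_force: [-0.4, 0.3, 0.6]
opening: 0.0202
grip_force: 0.0
```

```bash
python3 - <<'E'
from h import *
q=[.68096,-.03988,.21825]
ims={c:read_camera(c) for c in("top","side")}
s=observe();print(s["time"],s["tool_pos"],inv(q,s["tool_pos"]),s["contact_force"])
cv2.imwrite("pics/p3.png",np.hstack([cv2.resize(ims[c][95:315,250:470],None,fx=1.8,fy=1.8) for c in ims])[:,:,::-1])
for c in ims: print(c,[( [round(v,3) for v in d["at"]],round(d["confidence"],2)) for d in search_frame(c,"tin")][:2])
E
```

```text
7.6167 [ 0.65813379 -0.03813476  0.15458343] [-0.02190684  0.0066462 ] [-0.114014   -0.40357707  0.63767656]
top []
side []
```

View pics/p3.png

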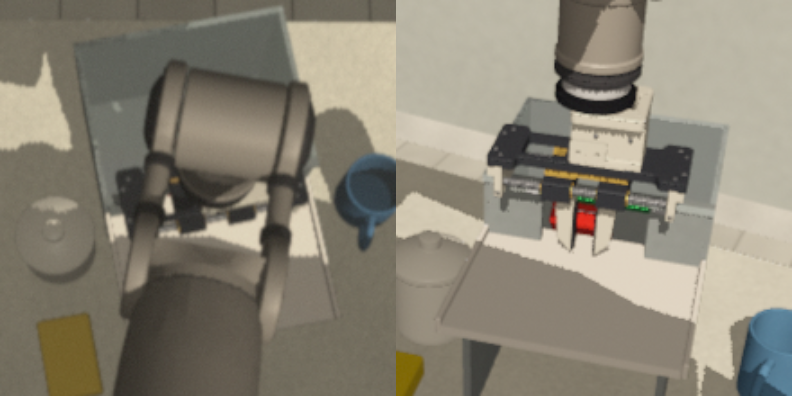

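The tin is still on the sill, with its rear at about x = -12. I creep forward.

Emit:
step_arm --commands '[{"translation":[-2,0,0],"roll":0},{"translation":[-2,0,0],"roll":0},{"translation":[0,0,0],"roll":0},{"translation":[0,0,0],"roll":0},{"translation":[0,0,0],"roll":0}]'

```text
time: 8.13
tool_pos: [0.6603, -0.0377, 0.1548]
tool_rot: [3.141, -0.004, -2.924]
contact_force: [-8.9, -0.5, 3.7]
opening: 0.0203
grip_force: 4.5
```

```bash
python3 - <<'E'
from h import *
q=[.68096,-.03988,.21825]
im=read_camera("side")
s=observe();print(s["time"],inv(q,s["tool_pos"]),s["contact_force"])
m=redmask(im)[200:240,300:400];print("red px",m.sum())
m=redmask(cv2.imread("pics/p3.png")[:,:,::-1].copy());print(m[190:250,540:620].sum()/3.24)
cv2.imwrite("pics/p4.png",cv2.resize(im[95:315,250:470],None,fx=2,fy=2)[:,:,::-1])
E
```

```text
8.1833 [-0.01971364  0.00658762] [-8.45938886 -1.84905585  4.2717876 ]
red px 230
224.69135802469134
```

View pics/p4.png

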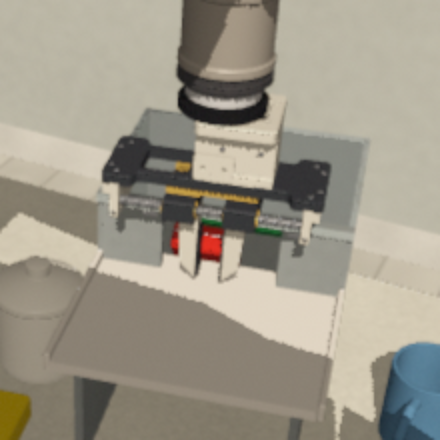

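The fingers' upper part met the lintel at 8 N, and the tin has not tipped yet. I back off, raise the tips a little so a thinner finger section faces the lintel, and push again faster for a bit of carry.

Emit:
step_arm --commands '[{"translation":[4,0,0],"roll":0},{"translation":[0,0,-5],"roll":0},{"translation":[0,0,0],"roll":0},{"translation":[-2,0,0],"roll":0},{"translation":[-2,0,0],"roll":0},{"translation":[-2,0,0],"roll":0},{"translation":[0,0,0],"roll":0},{"translation":[0,0,0],"roll":0}]'

```text
time: 8.85
tool_pos: [0.6603, -0.0378, 0.1605]
tool_rot: [3.141, -0.009, -2.925]
contact_force: [-21.5, -2.2, 11.4]
opening: 0.0198
grip_force: 10.6
```

```bash
python3 - <<'E'
from h import *
q=[.68096,-.03988,.21825]
im=read_camera("side")
s=observe();print(s["time"],s["tool_pos"][2],inv(q,s["tool_pos"]),s["contact_force"])
m=redmask(im)[200:240,300:400];print("red px",m.sum())
ys,xs=np.nonzero(m);print(xs.min()+300,xs.max()+300,ys.min()+200,ys.max()+200)
for x in(-.025,-.02,-.015,-.01):print(x,proj("side",T(q,[[x,.01,.14],[x,.01,.168],[x,.045,.145]])).round(1).tolist())
cv2.imwrite("pics/p5.png",cv2.resize(im[185:245,320:400],None,fx=6,fy=6,interpolation=2)[:,:,::-1])
E
```

```text
8.9 0.16047296470708997 [-0.01976305  0.00650054] [-21.03977615  -3.58947953  10.95952181]
red px 232
335 378 200 225
-0.025 [[351.1, 238.5], [352.0, 226.0], [332.8, 233.4]]
-0.02 [[351.6, 237.0], [352.5, 224.5], [333.3, 231.9]]
-0.015 [[352.1, 235.5], [353.0, 223.1], [333.9, 230.4]]
-0.01 [[352.5, 234.0], [353.5, 221.6], [334.4, 229.0]]
```

View pics/p5.png

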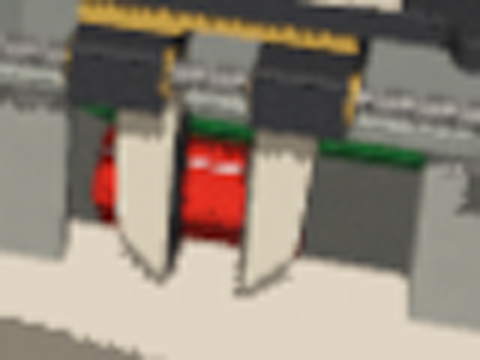

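The fingers are stopped by the lintel at x = -19.7. The tin's rear face (rows 212–225) is about 9 px higher than a flat tin would show, so it is already tilted over the sill. I draw back and see whether it drops.

Emit:
step_arm --commands '[{"translation":[4,0,0],"roll":0},{"translation":[8,0,0],"roll":0},{"translation":[15,0,0],"roll":0},{"translation":[15,0,0],"roll":0},{"translation":[15,0,0],"roll":0},{"translation":[0,0,0],"roll":0},{"translation":[0,0,0],"roll":0}]'

```text
time: 9.48
tool_pos: [0.6088, -0.0493, 0.1601]
tool_rot: [-3.141, 0.001, -2.924]
contact_force: [-0.3, 0.6, -0.3]
opening: 0.0202
grip_force: 0.0
```

```bash
python3 - <<'E'
from h import *
q=[.68096,-.03988,.21825]
im=read_camera("side")
s=observe();print(s["time"],s["tool_pos"][2],inv(q,s["tool_pos"]),s["contact_force"])
m=redmask(im)[190:250,300:400];print("red px",m.sum())
cv2.imwrite("pics/p6.png",np.hstack([cv2.resize(i[175:255,310:410],None,fx=4,fy=4,interpolation=2) for i in(im,read_camera("top")[:,:])])[:,:,::-1])
E
```

```text
9.5333 0.16004979904813207 [-0.07197641  0.00645277] [-0.30939349  0.25442155  0.16516914]
red px 350
```

View pics/p6.png

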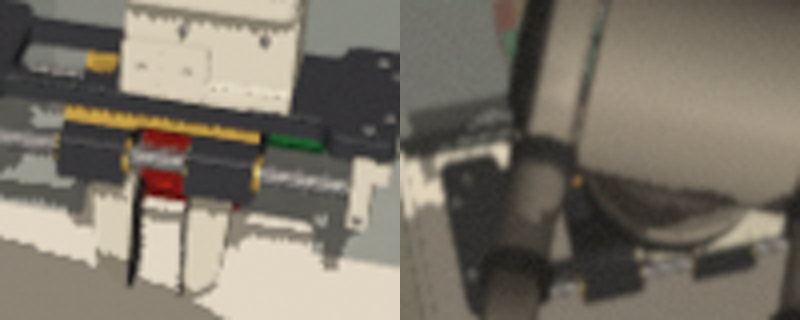

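The tin's rear edge is still at row 225, so it stays put. I move the hand clear to see it properly.

Emit:
step_arm --commands '[{"translation":[25,0,0],"roll":0},{"translation":[25,0,0],"roll":0},{"translation":[25,0,0],"roll":0},{"translation":[25,0,0],"roll":0},{"translation":[25,0,-10],"roll":0},{"translation":[0,25,-10],"roll":0},{"translation":[0,25,-10],"roll":0},{"translation":[0,25,0],"roll":0},{"translation":[0,25,0],"roll":0},{"translation":[0,25,0],"roll":0},{"translation":[0,25,0],"roll":0},{"translation":[0,25,0],"roll":0},{"translation":[0,25,0],"roll":0},{"translation":[0,25,0],"roll":0},{"translation":[0,25,0],"roll":0},{"translation":[0,0,0],"roll":0}]'

```text
time: 10.92
tool_pos: [0.4321, 0.1715, 0.1899]
tool_rot: [3.14, 0.001, -2.92]
contact_force: [-0.1, 0.7, 0.3]
opening: 0.0204
grip_force: 0.0
```

```bash
python3 - <<'E'
from h import *
q=[.68096,-.03988,.21825]
ims={c:read_camera(c) for c in("side","top")}
s=observe();print(s["time"],s["tool_pos"],inv(q,s["tool_pos"]))
for c in ims:
    cv2.imwrite(f"pics/raw7{c}.png",ims[c][:,:,::-1])
    m=redmask(ims[c]);w=np.zeros_like(m);w[90:300,290:440]=1;m*=w
    n,l,st,ce=cv2.connectedComponentsWithStats(m);print(c,[(st[i].tolist()) for i in range(1,n) if st[i,4]>15])
    for n in("tin","flap","mug","sponge","canister"):print(n,[( [round(v,3) for v in d["at"]],round(d["confidence"],2)) for d in search_frame(c,n)][:2])
cv2.imwrite("pics/p7.png",np.hstack([cv2.resize(ims["side"][145:265,280:450],None,fx=2.3,fy=2.3*2,interpolation=2)[:,:],cv2.resize(ims["top"][90:210,280:450],None,fx=2.3,fy=4.6,interpolation=2)])[:,:,::-1])
E
```

```text
11.0167 [0.43272202 0.16869771 0.18977323] [-0.19718769  0.25737865]
side [[335, 205, 35, 22, 547]]
tin [([0.689, -0.024, 0.167], 0.69)]
flap [([0.685, -0.041, 0.198], 0.63)]
mug [([0.681, -0.251, 0.057], 0.74), ([0.49, 0.111, 0.029], 0.17)]
sponge [([0.492, 0.112, 0.032], 0.61), ([0.605, 0.126, 0.098], 0.52)]
canister [([0.608, 0.125, 0.097], 0.69)]
top [[290, 269, 15, 31, 255]]
tin []
flap []
mug [([0.709, -0.248, 0.04], 0.89)]
sponge [([0.529, 0.12, 0.028], 0.79), ([0.711, -0.248, 0.038], 0.37)]
canister [([0.635, 0.129, 0.101], 0.68)]
```

View pics/p7.png

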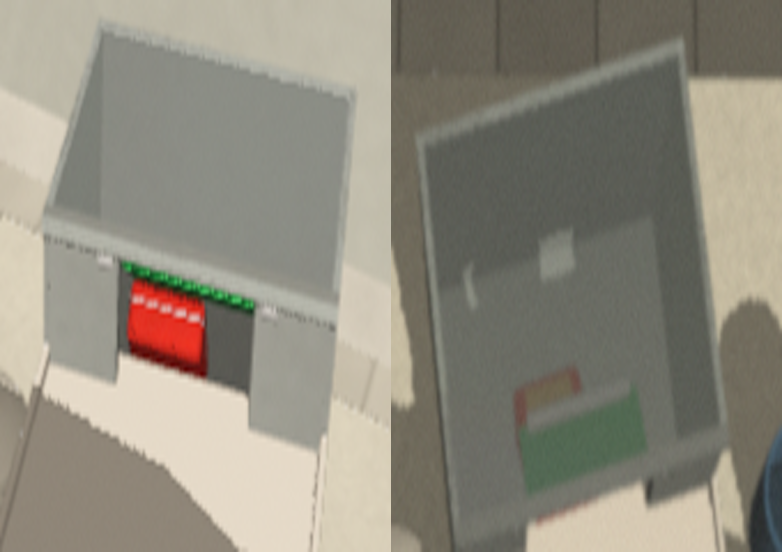

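The tin is in the mouth, off to the left, and the flap rests on it. Rear face corners in the side view are about (337,207), (369,212) at the top and (337,221), (369,226.5) at the bottom. In the top view the front corners are about (334,174) and (361,170). Next I solve its pose including pitch.

```bash
python3 - <<'E'
from h import *
from scipy.spatial.transform import Rotation as R
q=[.68096,-.03988,.21825]
S=np.array([[337.5,207],[369,212.4],[336.5,221],[369,226.5]]);Tp=np.array([[334.3,174.3],[361,170.4]])
def pts(p):
    r=R.from_euler("ZY",[p[3],p[4]]).as_matrix()
    P=np.array([[-.044,.031,.028],[-.044,-.031,.028],[-.046,.031,.003],[-.046,-.031,.003],[.046,.031,.024],[.046,-.031,.024]])
    return T(q,P@r.T+p[:3])
def res(p):
    X=pts(p);return np.r_[(proj("side",X[:4])-S).ravel(),(proj("top",X[4:])-Tp).ravel()]
for fix in(0,1):
    f=(lambda p:res(np.r_[p[:2],.14,p[2],0])) if fix else res
    r=least_squares(f,[.03,.014,0] if fix else [.03,.014,.14,0,0]);print(r.x.round(4),r.fun.round(1),r.cost)
def ray(c,uv,z):
    g=least_squares(lambda p:(proj(c,T(q,[[p[0],p[1],z]]))[0]-uv),[0,0]);return g.x.round(4)
print([ray("top",u,.165) for u in Tp],[ray("side",u,.166) for u in S[:2]],[ray("side",u,.142) for u in S[2:]])
im=cv2.imread("pics/raw7side.png");print(im[218:236,352].tolist())
E
```

```text
[3.000e-02 1.480e-02 1.216e-01 7.000e-04 8.141e-01] [ 0.4  1.1  1.2  0.5 -1.  -0.5 -1.  -1.1 -0.7  0.9  1.1 -1.1] 5.1648321340807
[0.0399 0.017  0.0714] [ -2.   10.7  -0.3   9.   -1.7   8.3  -1.5   6.5  -3.3  -8.9  -0.9 -13.1] 290.8048906537779
[array([0.0635, 0.0486]), array([ 0.0602, -0.0061])] [array([0.0347, 0.0493]), array([ 0.0319, -0.0126])] [array([0.0219, 0.0475]), array([ 0.02  , -0.0164])]
[[35, 49, 234], [36, 51, 229], [30, 44, 210], [24, 34, 174], [21, 25, 109], [19, 23, 103], [42, 51, 117], [146, 164, 187], [200, 217, 229], [200, 218, 229], [200, 218, 229], [200, 217, 229], [199, 218, 229], [200, 217, 229], [200, 218, 229], [199, 217, 228], [200, 217, 229], [199, 217, 229]]
```

The pose fit gives a pitch of about 47°: the tin has tipped over the sill and the flap's weight is holding it. I check whether it is still creeping, and refit with the sill edge (row 225) as the occluder.

Emit:
step_arm --commands '[{"translation":[0,0,0],"roll":0},{"translation":[0,0,0],"roll":0},{"translation":[0,0,0],"roll":0},{"translation":[0,0,0],"roll":0},{"translation":[0,0,0],"roll":0},{"translation":[0,0,0],"roll":0},{"translation":[0,0,0],"roll":0},{"translation":[0,0,0],"roll":0},{"translation":[0,0,0],"roll":0},{"translation":[0,0,0],"roll":0}]'

```text
time: 12.35
tool_pos: [0.4322, 0.1678, 0.1897]
tool_rot: [3.141, 0.0, -2.923]
contact_force: [0.0, 0.8, 0.1]
opening: 0.0204
grip_force: 0.0
```

```bash
cat > rf.py <<'E'
from h import *
from scipy.spatial.transform import Rotation as R
q=[.68096,-.03988,.21825]
def hull(p):
    r=R.from_euler("ZY",[p[3],p[4]]).as_matrix();L,W=.046,.031
    B=[]
    for z,i in((.001,.004),(.005,0),(.023,0),(.028,.004)):
        for sx in(-1,1):
            for sy in(-1,1):
                B+=[(sx*(L-i),sy*(W-.005),z),(sx*(L-.005),sy*(W-i),z)]
    return T(q,np.array(B)@r.T+p[:3])
def render(p):
    o=np.zeros((480,640),np.uint8)
    cv2.fillConvexPoly(o,np.round(cv2.convexHull(proj("side",hull(p)).astype(np.float32))*16).astype(np.int32),1,shift=4)
    # seen only through mouth: front face x=-.006, z .14 (sill x=.02) to .202
    w=np.zeros_like(o);cv2.fillConvexPoly(w,np.round(proj("side",T(q,[[-.006,.055,.14],[-.006,.055,.202],[-.006,-.055,.202],[-.006,-.055,.14]]))*16).astype(np.int32),1,shift=4)
    s=np.zeros_like(o);cv2.fillConvexPoly(s,np.round(proj("side",T(q,[[-.1,.2,.14],[.02,.2,.14],[.02,-.2,.14],[-.1,-.2,.14]]))*16).astype(np.int32),1,shift=4)
    return o,w,s
E
python3 - <<'E'
from rf import *
a=cv2.imread("pics/raw7side.png")[:,:,::-1].copy();b=read_camera("side");t=read_camera("top");ta=cv2.imread("pics/raw7top.png")[:,:,::-1]
print(observe()["time"])
sl=np.s_[195:235,325:400]
d=np.abs(a[sl].astype(int)-b[sl]).mean(axis=(1,2));print("side diff rows",d.round(1).tolist())
print("top diff",np.abs(ta[150:215,320:400].astype(int)-t[150:215,320:400]).mean())
# red incl. shaded underside
R_=b.astype(int);m=((R_[...,0]>1.8*R_[...,1])&(R_[...,0]>60)).astype(np.uint8)
for y in range(203,228):print(y,"".join(".#"[v] for v in m[y,330:375]), b[y,352].tolist())
E
```

```text
12.45
side diff rows [0.7, 0.6, 0.6, 0.6, 0.6, 0.6, 0.6, 0.7, 0.7, 0.8, 0.8, 1.0, 1.0, 1.0, 1.1, 0.9, 1.0, 1.0, 0.9, 0.9, 1.0, 1.0, 1.0, 0.9, 1.1, 0.9, 1.0, 1.1, 1.0, 0.9, 0.9, 0.7, 0.6, 0.6, 0.5, 0.5, 0.5, 0.4, 0.4, 0.4]
top diff 1.4749358974358975
203 ............................................. [160, 165, 151]
204 ............................................. [107, 160, 111]
205 ............................................. [63, 168, 88]
206 ........######............................... [23, 78, 35]
207 .......##############........................ [68, 51, 27]
208 .......####################.................. [154, 34, 25]
209 .......#..#.#####################............ [206, 43, 29]
210 ............###.#.####################....... [221, 46, 32]
211 ......########.....##.#.###############...... [223, 117, 108]
212 ......##############.....##....########...... [225, 147, 139]
213 ......####################.....##...###...... [225, 47, 32]
214 ......##########################.....##...... [227, 47, 32]
215 .....#################################....... [230, 49, 34]
216 .....##################################...... [233, 51, 35]
217 .....##################################...... [234, 49, 36]
218 .....###################################..... [235, 49, 35]
219 ......##################################..... [229, 48, 32]
220 .......#################################..... [211, 45, 31]
221 .......#################################..... [174, 35, 25]
222 ..........##############################..... [106, 23, 15]
223 ................########################..... [104, 21, 19]
224 ......................##################..... [121, 56, 47]
225 ............................############..... [187, 163, 145]
226 ...................................#####..... [229, 217, 200]
227 ............................................. [229, 218, 200]
```

```bash
python3 - <<'E'
from rf import *
m=np.load if 0 else None
b=read_camera("side");t=read_camera("top")
def cost(v,full=False):
    s,th,y=v;c,n=np.cos(th),np.sin(th)
    rb=np.array([.02-s*c,y,.14+s*n]);ax=np.array([c,0,-n]);up=np.array([n,0,c])
    P=[rb+up*.004+ax*.0005, rb+up*.024+ax*.0003, rb+up*.0276+ax*.003]
    pr=proj("side",T(q,P));fr=proj("top",T(q,[rb+ax*.092+up*.026,rb+ax*.089+up*.028]))
    if full: return rb,rb+up*.028,rb+ax*.046,pr,fr
    # col 352 center. bottom-edge row 221.2, top row 207
    return np.r_[pr[0][1]-220.8,pr[2][1]-207.3,pr[0][0]-353.5,(fr[0][1]-172.3)*.5]
r=least_squares(cost,[.03,.7,.014]);print(r.x,r.fun)
for x in cost(r.x,True):print(np.round(x,4).tolist())
E
```

```text
[0.0506734  0.68815003 0.00930485] [-0.4695017   0.55404382 -0.0015768   0.09292892]
[-0.0191, 0.0093, 0.1722]
[-0.0014, 0.0093, 0.1938]
[0.0164, 0.0093, 0.143]
[[353.4984, 220.3305], [355.2559, 209.5811], [355.7104, 207.854]]
[[352.0615, 172.4859], [352.2428, 172.4871]]
```

With the underside resting on the sill, the fit puts the tin's rear raised to about z 172–194 mm, tilted about 40°, with its rear top corner under the lintel. So the block was the tin, not the wall. The horizontal push had jammed it. I will push its raised rear face down the slope (forward and down), first returning behind it at z = 200 mm.

Emit:
step_arm --commands '[{"translation":[0,-24.6,-2],"roll":0},{"translation":[0,-24.6,-2],"roll":0},{"translation":[0,-24.6,-2],"roll":0},{"translation":[0,-24.6,-2],"roll":0},{"translation":[0,-24.6,-2],"roll":0},{"translation":[0,-24.6,0],"roll":0},{"translation":[0,-24.6,0],"roll":0},{"translation":[0,-24.6,0],"roll":0},{"translation":[0,-24.6,0],"roll":0},{"translation":[0,-24.6,0],"roll":0},{"translation":[-25,0,0],"roll":0},{"translation":[-25,0,0],"roll":0},{"translation":[-25,0,0],"roll":0},{"translation":[-25,0,0],"roll":0},{"translation":[-25,0,0],"roll":0},{"translation":[-15,0,0],"roll":0},{"translation":[-10,0,0],"roll":0},{"translation":[0,0,0],"roll":0},{"translation":[0,0,0],"roll":0}]'

```text
time: 14.13
tool_pos: [0.6317, -0.0398, 0.1991]
tool_rot: [3.141, -0.001, -2.923]
contact_force: [-0.0, 0.2, 0.4]
opening: 0.0202
grip_force: 0.0
```

```bash
python3 - <<'E'
from rf import *
s=observe();print(s["time"],inv(q,s["tool_pos"]),s["tool_pos"][2],s["contact_force"])
E
```

```text
14.1333 [-0.04807861  0.01073092] 0.19908334817428802 [-0.03562791  0.23482294  0.41695131]
```

Emit:
step_arm --commands '[{"translation":[-8,0,0],"roll":0},{"translation":[-8,0,0],"roll":0},{"translation":[-6,0,0],"roll":0},{"translation":[0,0,0],"roll":0},{"translation":[0,0,0],"roll":0}]'

```text
time: 14.55
tool_pos: [0.6529, -0.0353, 0.1997]
tool_rot: [3.141, -0.0, -2.923]
contact_force: [-0.2, -0.6, -0.5]
opening: 0.0204
grip_force: 0.0
```

Emit:
step_arm --commands '[{"translation":[-2,0,3],"roll":0},{"translation":[-2,0,3],"roll":0},{"translation":[-2,0,3],"roll":0},{"translation":[0,0,0],"roll":0}]'

```text
time: 14.88
tool_pos: [0.659, -0.0337, 0.1897]
tool_rot: [3.141, -0.001, -2.923]
contact_force: [-0.6, 0.2, -0.3]
opening: 0.0203
grip_force: 0.0
```

```bash
python3 - <<'E'
from rf import *
b=read_camera("side")
s=observe();print(s["time"],inv(q,s["tool_pos"]),s["tool_pos"][2],s["contact_force"])
R_=b.astype(int);m=((R_[...,0]>1.8*R_[...,1])&(R_[...,0]>60))
for y in range(200,232,2):print(y,"".join(".#"[v] for v in m[y,330:380].astype(int)))
E
```

```text
14.9333 [-0.02009103  0.01070218] 0.1899855652724894 [0.76361695 0.02596585 0.47402311]
200 ..................................................
202 ..................................................
204 ..................................................
206 ..................................................
208 .......#..........#########.......................
210 ..................###########.....................
212 ......####........##....###.......................
214 ......######.....############.........#...........
216 .....#########..#############......####...........
218 .....########################...########..........
220 .......#################################..........
222 ..........##############################..........
224 ......................##################..........
226 ...................................#####..........
228 ..................................................
230 ..................................................
```

Emit:
step_arm --commands '[{"translation":[0,0,3],"roll":0},{"translation":[0,0,3],"roll":0},{"translation":[0,0,3],"roll":0},{"translation":[0,0,0],"roll":0}]'

```text
time: 15.27
tool_pos: [0.6588, -0.0338, 0.1808]
tool_rot: [3.141, -0.001, -2.923]
contact_force: [-0.1, -0.5, 0.3]
opening: 0.0196
grip_force: 0.0
```

Emit:
step_arm --commands '[{"translation":[0,0,3],"roll":0},{"translation":[0,0,3],"roll":0},{"translation":[0,0,0],"roll":0}]'

```text
time: 15.52
tool_pos: [0.6589, -0.0338, 0.1749]
tool_rot: [3.141, -0.001, -2.923]
contact_force: [-0.4, 0.1, 0.6]
opening: 0.0197
grip_force: 0.0
```

```bash
python3 - <<'E'
from rf import *
b=read_camera("side")
s=observe();print(s["time"],inv(q,s["tool_pos"]),s["tool_pos"][2],s["contact_force"])
R_=b.astype(int);m=((R_[...,0]>1.8*R_[...,1])&(R_[...,0]>60))
for y in range(200,232,2):print(y,"".join(".#"[v] for v in m[y,330:380].astype(int)))
E
```

```text
15.5667 [-0.02008344  0.01069084] 0.17523572185743078 [ 0.39023206 -0.71280016  0.2800683 ]
200 ..................................................
202 ..................................................
204 ..................................................
206 ..................................................
208 ...................#######........................
210 ..................###########.....................
212 ......#...........##....###.......................
214 .....##...........###########.....................
216 .....###..........###########.....................
218 .....####.........##########..........##..........
220 .......###.......###########..........##..........
222 .........###.....###########........####..........
224 ......................######.....#######..........
226 ..................................######..........
228 ..................................................
230 ..................................................
```

Emit:
step_arm --commands '[{"translation":[-1.5,0,0],"roll":0},{"translation":[-1.5,0,0],"roll":0},{"translation":[0,0,0],"roll":0}]'

```text
time: 15.82
tool_pos: [0.6596, -0.0337, 0.1755]
tool_rot: [3.141, -0.007, -2.924]
contact_force: [-11.9, -2.4, 4.4]
opening: 0.0203
grip_force: 5.9
```

```bash
python3 - <<'E'
from rf import *
b=read_camera("side")
s=observe();print(s["time"],inv(q,s["tool_pos"]),s["tool_pos"][2],s["contact_force"],s["torque"])
R_=b.astype(int);m=((R_[...,0]>1.8*R_[...,1])&(R_[...,0]>60))
for y in range(204,232,2):print(y,"".join(".#"[v] for v in m[y,330:380].astype(int)))
E
```

```text
15.8667 [-0.01951969  0.01064504] 0.1755179186263013 [-11.67772067  -2.06133249   3.66761094] [-0.2880907   1.64382351 -0.2716024 ]
204 ..................................................
206 ..................................................
208 ...................#######........................
210 ...................##########.....................
212 ......#............#....###.......................
214 ......#...........###########.....................
216 .....###..........###########.....................
218 .....#####........###########.........##..........
220 .......####......###########..........##..........
222 ..........###....###########.......#####..........
224 ......................######....########..........
226 ..................................######..........
228 ..................................................
230 ..................................................
```

```bash
python3 - <<'E'
from rf import *
t=cv2.imread("pics/raw7top.png")[:,:,::-1].astype(int)
# column profile in top image along the tin
for c in(340,352,372):
    print(c,[(y,*t[y,c]) for y in range(164,212,2)])
for phi in(.8,.9,1.0,1.1,1.2,1.3):
    P=T(q,[[.056*np.sin(phi),y,.198-.056*np.cos(phi)] for y in(.053,.01,-.053)]);print(phi,proj("top",P).round(1).tolist())
for th in(.6,.7,.8,.9,1.0):
    for s in(.03,.035,.04,.045,.05):
        c,n=np.cos(th),np.sin(th);rb=np.array([.02-s*c,.012,.14+s*n]);ax=np.array([c,0,-n]);up=np.array([n,0,c])
        pr=proj("side",T(q,[rb+up*.003,rb+up*.0276+ax*.002]));fr=proj("top",T(q,[rb+ax*.092+up*.024]))[0]
        print(th,s,"bot",pr[0][1].round(1),"top",pr[1][1].round(1),"front",fr[1].round(1),"rbx",rb[[0,2]].round(4))
E
```

```text
340 [(164, np.int64(107), np.int64(109), np.int64(100)), (166, np.int64(106), np.int64(108), np.int64(98)), (168, np.int64(106), np.int64(108), np.int64(98)), (170, np.int64(107), np.int64(108), np.int64(101)), (172, np.int64(105), np.int64(105), np.int64(97)), (174, np.int64(107), np.int64(93), np.int64(78)), (176, np.int64(111), np.int64(101), np.int64(80)), (178, np.int64(111), np.int64(102), np.int64(83)), (180, np.int64(115), np.int64(112), np.int64(105)), (182, np.int64(113), np.int64(114), np.int64(105)), (184, np.int64(92), np.int64(104), np.int64(89)), (186, np.int64(81), np.int64(101), np.int64(82)), (188, np.int64(84), np.int64(104), np.int64(84)), (190, np.int64(85), np.int64(105), np.int64(85)), (192, np.int64(84), np.int64(104), np.int64(83)), (194, np.int64(84), np.int64(104), np.int64(84)), (196, np.int64(84), np.int64(102), np.int64(83)), (198, np.int64(108), np.int64(114), np.int64(102)), (200, np.int64(118), np.int64(117), np.int64(108)), (202, np.int64(124), np.int64(124), np.int64(113)), (204, np.int64(182), np.int64(173), np.int64(156)), (206, np.int64(209), np.
[... 3798 characters left out ...]
  0.1723]
0.8 0.05 bot 217.7 top 205.1 front 174.6 rbx [-0.0148  0.1759]
0.9 0.03 bot 218.7 top 206.8 front 172.5 rbx [0.0014 0.1635]
0.9 0.035 bot 217.8 top 205.9 front 173.3 rbx [-0.0018  0.1674]
0.9 0.04 bot 216.9 top 205.0 front 174.2 rbx [-0.0049  0.1713]
0.9 0.045 bot 216.1 top 204.0 front 175.1 rbx [-0.008   0.1752]
0.9 0.05 bot 215.2 top 203.1 front 175.9 rbx [-0.0111  0.1792]
1.0 0.03 bot 217.3 top 206.0 front 174.8 rbx [0.0038 0.1652]
1.0 0.035 bot 216.1 top 204.9 front 175.5 rbx [0.0011 0.1695]
1.0 0.04 bot 215.0 top 203.7 front 176.1 rbx [-0.0016  0.1737]
1.0 0.045 bot 213.9 top 202.5 front 176.8 rbx [-0.0043  0.1779]
1.0 0.05 bot 212.7 top 201.3 front 177.4 rbx [-0.007   0.1821]
```

```bash
python3 - <<'E'
from rf import *
t=cv2.imread("pics/raw7top.png")[:,:,::-1].astype(int)
for y in range(196,208):print(y,[f"{t[y,c][0]-t[y,c][1]:d}/{t[y,c][0]}" for c in range(334,376,3)])
for x in(-.012,-.009,-.006,-.003,0):print(x,proj("top",T(q,[[x,.042,.167],[x,.012,.167],[x,-.018,.167]])).round(1).tolist())
print(proj("top",T(q,[[-.006,.042,.212],[-.006,.012,.212],[-.006,.042,.202],[-.006,.012,.202]])).round(1).tolist())
E
```

```text
196 ['-2/108', '-3/105', '-18/84', '-15/91', '-9/102', '-7/105', '-2/112', '-1/116', '1/117', '1/118', '1/118', '1/119', '-1/116', '1/123']
197 ['-2/109', '-1/110', '-13/95', '-7/107', '-4/110', '-2/114', '0/115', '-3/116', '-1/115', '0/117', '0/115', '4/122', '4/133', '4/156']
198 ['-1/111', '-1/111', '-6/108', '-2/116', '0/118', '1/119', '-1/117', '2/121', '0/116', '4/119', '6/122', '11/144', '10/175', '11/193']
199 ['1/114', '0/115', '0/119', '1/116', '-1/116', '1/116', '0/117', '3/117', '5/121', '17/136', '20/153', '14/183', '12/204', '12/210']
200 ['1/116', '0/117', '1/118', '1/117', '1/118', '1/114', '4/125', '16/128', '16/148', '18/179', '20/193', '14/209', '13/215', '14/215']
201 ['1/114', '0/118', '0/116', '1/117', '5/117', '12/124', '16/146', '24/165', '18/188', '15/206', '16/213', '14/215', '13/213', '13/213']
202 ['0/115', '1/116', '0/124', '8/124', '20/139', '25/159', '18/183', '20/198', '14/207', '14/215', '14/215', '14/215', '12/214', '14/213']
203 ['-1/115', '0/111', '5/147', '21/155', '21/181', '21/193', '14/211', '15/213', '11/213', '11/215', '14/214', '13/214', '13
[... 225 characters left out ...]
3/214', '12/215', '12/215', '12/214', '14/215', '12/214', '12/216', '12/216']
206 ['0/103', '0/98', '14/209', '13/215', '11/216', '13/215', '13/215', '12/215', '13/216', '12/214', '12/214', '15/216', '12/217', '12/213']
207 ['0/97', '1/99', '12/211', '13/215', '11/215', '12/215', '13/215', '13/215', '13/214', '12/214', '12/213', '12/215', '11/213', '12/212']
-0.012 [[345.6, 208.9], [360.2, 205.9], [374.8, 202.8]]
-0.009 [[345.3, 207.5], [359.9, 204.5], [374.5, 201.4]]
-0.006 [[344.9, 206.1], [359.6, 203.0], [374.1, 200.0]]
-0.003 [[344.6, 204.7], [359.2, 201.6], [373.8, 198.6]]
0 [[344.3, 203.2], [358.9, 200.2], [373.5, 197.1]]
[[345.7, 200.7], [360.8, 197.5], [345.5, 201.9], [360.5, 198.8]]
```

The top-view edge at row ~203 puts the tin's rear bottom edge at about x = 0, z = 161 mm with a tilt of about 46°. It is inside the lintel plane, and the fingers stop at the lintel at any height. I draw the hand clear to the earlier spot and measure whether the tin is creeping.

Emit:
step_arm --commands '[{"translation":[4,0,0],"roll":0},{"translation":[15,0,-5],"roll":0},{"translation":[25,0,-5],"roll":0},{"translation":[25,0,-5],"roll":0},{"translation":[25,0,0],"roll":0},{"translation":[25,0,0],"roll":0},{"translation":[25,0,0],"roll":0},{"translation":[25,0,0],"roll":0},{"translation":[10,25,0],"roll":0},{"translation":[0,25,0],"roll":0},{"translation":[0,25,0],"roll":0},{"translation":[0,25,0],"roll":0},{"translation":[0,25,0],"roll":0},{"translation":[0,25,0],"roll":0},{"translation":[0,25,0],"roll":0},{"translation":[0,25,0],"roll":0},{"translation":[0,25,0],"roll":0},{"translation":[0,22,0],"roll":0},{"translation":[0,0,0],"roll":0}]'

```text
time: 17.45
tool_pos: [0.4334, 0.1722, 0.1912]
tool_rot: [3.14, 0.002, -2.92]
contact_force: [0.2, -0.4, 0.2]
opening: 0.0203
grip_force: 0.0
```

```bash
python3 - <<'E'
from rf import *
a=cv2.imread("pics/raw7side.png")[:,:,::-1];at=cv2.imread("pics/raw7top.png")[:,:,::-1]
b=read_camera("side");bt=read_camera("top");cv2.imwrite("pics/raw8side.png",b[:,:,::-1]);cv2.imwrite("pics/raw8top.png",bt[:,:,::-1])
s=observe();print(s["time"],inv(q,s["tool_pos"]))
def ecc(a,b,sl):
    f=lambda i:cv2.cvtColor(np.ascontiguousarray(i[sl]),cv2.COLOR_RGB2GRAY).astype(np.float32)
    try:return cv2.findTransformECC(f(a),f(b),np.eye(2,3,dtype=np.float32),cv2.MOTION_TRANSLATION,(3,200,1e-6))[1][:,2].round(3)
    except Exception as e:return str(e)[:50]
print("tin side",ecc(a,b,np.s_[203:226,330:375]),"ref side",ecc(a,b,np.s_[150:200,300:430]),"ref2",ecc(a,b,np.s_[250:310,250:420]))
print("tin top",ecc(at,bt,np.s_[165:203,330:395]),"ref top",ecc(at,bt,np.s_[100:160,290:430]))
E
```

```text
17.55 [-0.19566435  0.25803225]
tin side [-0.006 -0.   ] ref side [-0.01   0.005] ref2 [-0.007  0.004]
tin top [ 0.028 -0.01 ] ref top [-0.012  0.004]
```

There is no creep: the shifts between t = 11.0 and 17.5 are below 0.05 px. The fingers need a slight forward tilt to reach under the lintel. I test in free air whether the arm's reach limit changes the tool's tilt.

Emit:
step_arm --commands '[{"translation":[0,0,-35],"roll":0},{"translation":[0,0,-35],"roll":0},{"translation":[0,0,-35],"roll":0},{"translation":[0,0,-35],"roll":0},{"translation":[-35,0,0],"roll":0},{"translation":[-35,0,0],"roll":0},{"translation":[-35,0,0],"roll":0},{"translation":[-35,0,0],"roll":0},{"translation":[-35,0,0],"roll":0},{"translation":[-35,0,0],"roll":0},{"translation":[-35,0,0],"roll":0},{"translation":[-35,0,0],"roll":0},{"translation":[-35,0,0],"roll":0},{"translation":[-35,0,0],"roll":0},{"translation":[0,0,0],"roll":0}]'

```text
time: 18.8
tool_pos: [0.7477, 0.2354, 0.3211]
tool_rot: [3.141, 0.002, -2.926]
contact_force: [1.2, -0.6, -3.3]
opening: 0.0205
grip_force: 0.0
```

Emit:
step_arm --commands '[{"translation":[-30,0,0],"roll":0},{"translation":[-30,0,0],"roll":0},{"translation":[-30,0,0],"roll":0},{"translation":[-30,0,0],"roll":0},{"translation":[0,0,0],"roll":0}]'

```text
time: 19.22
tool_pos: [0.7875, 0.2385, 0.2912]
tool_rot: [3.136, 0.069, -2.925]
contact_force: [0.5, 1.0, -1.5]
opening: 0.0201
grip_force: 0.0
```

```bash
python3 - <<'E'
from rf import *
s=observe();print(s["time"],s["qpos"],s["tool_rot"],s["tool_pos"])
E
```

```text
19.2167 [ 0.19835037  1.04789083  0.04627523  0.00775912  1.97871042 -1.58561653] [ 3.13570288  0.06882166 -2.925302  ] [0.78745942 0.23851273 0.2912119 ]
```

The tool tilts 0.069 rad with the tip forward at the limit. I check whether the tilt persists on coming back.

Emit:
step_arm --commands '[{"translation":[25,0,0],"roll":0},{"translation":[25,0,0],"roll":0},{"translation":[0,0,0],"roll":0}]'

```text
time: 19.47
tool_pos: [0.7509, 0.2319, 0.2878]
tool_rot: [3.135, 0.054, -2.924]
contact_force: [0.4, 0.6, -1.9]
opening: 0.0202
grip_force: 0.0
```

The tilt persists, so I can build more of it at the limit in free space.

Emit:
step_arm --commands '[{"translation":[-35,0,0],"roll":0},{"translation":[-35,0,0],"roll":0},{"translation":[-35,0,0],"roll":0},{"translation":[-35,0,0],"roll":0},{"translation":[-35,0,0],"roll":0},{"translation":[-35,0,0],"roll":0},{"translation":[-35,0,0],"roll":0},{"translation":[0,0,0],"roll":0}]'

```text
time: 20.13
tool_pos: [0.8473, 0.2425, 0.2574]
tool_rot: [3.127, 0.197, -2.926]
contact_force: [0.1, 0.0, -0.4]
opening: 0.0203
grip_force: 0.0
```

Emit:
step_arm --commands '[{"translation":[-35,0,0],"roll":0},{"translation":[-35,0,0],"roll":0},{"translation":[-35,0,0],"roll":0},{"translation":[-35,0,0],"roll":0},{"translation":[0,0,0],"roll":0}]'

```text
time: 20.55
tool_pos: [0.8828, 0.2448, 0.2491]
tool_rot: [3.121, 0.289, -2.927]
contact_force: [0.7, -1.4, -0.1]
opening: 0.0204
grip_force: 0.0
```

```bash
cat > w.py <<'E'
from rf import *
from scipy.spatial.transform import Rotation as Ro
def plan(cx,cy,z):
    s=observe();M=Ro.from_euler("xyz",s["tool_rot"]).as_matrix();p=np.array(s["tool_pos"])
    g=T(q,[[cx,cy,z]])[0];d=M.T@(g-p)*1000
    c=np.r_[inv(q,p),p[2]].round(4);C=np.c_[np.r_[T(q,[[1,0,0]])[0]-T(q,[[0,0,0]])[0]],np.r_[T(q,[[0,1,0]])[0]-T(q,[[0,0,0]])[0]],[0,0,1]]
    print("t",s["time"],"caddy",c,"tool z in caddy",(C.T@M[:,2]).round(3),"tool y",(C.T@M[:,1]).round(3),"F",np.round(s["contact_force"],1),"tool delta",d.round(1))
E
python3 -c "
from w import *
plan(-.2,.2,.28);print('unit caddy x,y,z in tool')
M=Ro.from_euler('xyz',observe()['tool_rot']).as_matrix()
for v in([1,0,0],[0,1,0],[0,0,1]):
    g=T(q,[v])[0]-T(q,[[0,0,0]])[0];print((M.T@g).round(3))"
```

```text
t 20.55 caddy [0.2587 0.2342 0.2491] tool z in caddy [ 0.285  0.019 -0.958] tool y [-0.002  1.     0.019] F [ 0.7 -1.4 -0.1] tool delta [ 430.7  -32.8 -161.1]
unit caddy x,y,z in tool
[-0.958 -0.002  0.285]
[0.004 1.    0.019]
[-0.285  0.019 -0.958]
```

The tilt is now 0.29 rad, tip forward along the caddy's x. I bring the hand back in front of the ledge.

Emit:
step_arm --commands '[{"translation":[15,-1,-6],"roll":0},{"translation":[30,-2.3,-11],"roll":0},{"translation":[30,-2.3,-11],"roll":0},{"translation":[30,-2.3,-11],"roll":0},{"translation":[30,-2.3,-11],"roll":0},{"translation":[30,-2.3,-11],"roll":0},{"translation":[30,-2.3,-11],"roll":0},{"translation":[30,-2.3,-11],"roll":0},{"translation":[30,-2.3,-11],"roll":0},{"translation":[30,-2.3,-11],"roll":0},{"translation":[30,-2.3,-11],"roll":0},{"translation":[30,-2.3,-11],"roll":0},{"translation":[30,-2.3,-11],"roll":0},{"translation":[30,-2.3,-11],"roll":0},{"translation":[0,0,0],"roll":0},{"translation":[0,0,0],"roll":0}]'

```text
time: 21.88
tool_pos: [0.4899, 0.1264, 0.277]
tool_rot: [3.121, 0.291, -2.927]
contact_force: [1.3, -0.4, -0.8]
opening: 0.0201
grip_force: 0.0
```

```bash
python3 -c "
from w import *
plan(-.15,.011,.22);plan(-.06,.011,.17)"
```

```text
t 21.8833 caddy [-0.1506  0.2037  0.277 ] tool z in caddy [ 0.287  0.019 -0.958] tool y [-0.002  1.     0.019] F [ 1.3 -0.4 -0.8] tool delta [  15.2 -193.8   51. ]
t 21.8833 caddy [-0.1506  0.2037  0.277 ] tool z in caddy [ 0.287  0.019 -0.958] tool y [-0.002  1.     0.019] F [ 1.3 -0.4 -0.8] tool delta [ -56.7 -194.9  124.8]
```

Emit:
step_arm --commands '[{"translation":[1.9,-24.2,6.4],"roll":0},{"translation":[1.9,-24.2,6.4],"roll":0},{"translation":[1.9,-24.2,6.4],"roll":0},{"translation":[1.9,-24.2,6.4],"roll":0},{"translation":[1.9,-24.2,6.4],"roll":0},{"translation":[1.9,-24.2,6.4],"roll":0},{"translation":[1.9,-24.2,6.4],"roll":0},{"translation":[1.9,-24.2,6.4],"roll":0},{"translation":[-14.4,0,14.8],"roll":0},{"translation":[-14.4,0,14.8],"roll":0},{"translation":[-14.4,0,14.8],"roll":0},{"translation":[-14.4,0,14.8],"roll":0},{"translation":[-14.4,0,14.8],"roll":0},{"translation":[0,0,0],"roll":0},{"translation":[0,0,0],"roll":0}]'

```text
time: 23.13
tool_pos: [0.6214, -0.0402, 0.1666]
tool_rot: [3.12, 0.287, -2.926]
contact_force: [-0.4, 0.2, 0.5]
opening: 0.0199
grip_force: 0.0
```

```bash
python3 -c "
from w import *
plan(-.025,.011,.166);plan(-.005,.011,.166)"
```

```text
t 23.1333 caddy [-0.0582  0.0126  0.1666] tool z in caddy [ 0.283  0.021 -0.959] tool y [-0.004  1.     0.02 ] F [-0.4  0.2  0.5] tool delta [-31.7  -1.7   9.9]
t 23.1333 caddy [-0.0582  0.0126  0.1666] tool z in caddy [ 0.283  0.021 -0.959] tool y [-0.004  1.     0.02 ] F [-0.4  0.2  0.5] tool delta [-50.9  -1.8  15.6]
```

Emit:
step_arm --commands '[{"translation":[-8.3,0,4.8],"roll":0},{"translation":[-8.3,0,4.8],"roll":0},{"translation":[-8.3,0,4.8],"roll":0},{"translation":[-4.8,0,1.4],"roll":0},{"translation":[-4.8,0,1.4],"roll":0},{"translation":[-2.9,0,0.9],"roll":0},{"translation":[0,0,0],"roll":0}]'

```text
time: 23.72
tool_pos: [0.6615, -0.0313, 0.1607]
tool_rot: [3.121, 0.289, -2.926]
contact_force: [0.2, 0.3, -0.2]
opening: 0.0205
grip_force: 0.0
```

Emit:
step_arm --commands '[{"translation":[-2.9,0,0.9],"roll":0},{"translation":[-2.9,0,0.9],"roll":0},{"translation":[-2,0,0.6],"roll":0},{"translation":[0,0,0],"roll":0}]'

```text
time: 24.05
tool_pos: [0.6692, -0.0295, 0.1606]
tool_rot: [3.121, 0.289, -2.926]
contact_force: [-0.9, 0.1, -0.1]
opening: 0.0201
grip_force: 0.0
```

```bash
python3 -c "
from w import *
plan(-.005,.011,.16)
b=read_camera('side');R_=b.astype(int);m=((R_[...,0]>1.8*R_[...,1])&(R_[...,0]>60))
for y in range(204,232,2):print(y,''.join('.#'[v] for v in m[y,330:380].astype(int)))"
```

```text
t 24.05 caddy [-0.0092  0.0126  0.1606] tool z in caddy [ 0.285  0.02  -0.958] tool y [-0.003  1.     0.02 ] F [-0.9  0.1 -0.1] tool delta [-3.9 -1.7  1.8]
204 ..................................................
206 ..................................................
208 ..................................................
210 ..................#########.......................
212 ..................##....###.......................
214 ..................##########......................
216 ......#...........##########......................
218 ......#...........##########...........#..........
220 .................###########..........##..........
222 ..................##########..........##..........
224 ......................#####..........###..........
226 .....................................###..........
228 ..................................................
230 ..................................................
```

Emit:
step_arm --commands '[{"translation":[-1.5,0,0.5],"roll":0},{"translation":[-1.5,0,0.5],"roll":0},{"translation":[0,0,0],"roll":0}]'

```text
time: 24.35
tool_pos: [0.6717, -0.029, 0.1603]
tool_rot: [3.121, 0.288, -2.927]
contact_force: [-1.9, -0.5, 0.7]
opening: 0.0202
grip_force: 0.7
```

```bash
python3 -c "
from w import *
plan(-.005,.011,.16)
b=read_camera('side');R_=b.astype(int);m=((R_[...,0]>1.8*R_[...,1])&(R_[...,0]>60))
for y in range(204,232,2):print(y,''.join('.#'[v] for v in m[y,330:380].astype(int)))"
```

```text
t 24.35 caddy [-0.0067  0.0127  0.1603] tool z in caddy [ 0.284  0.02  -0.959] tool y [-0.003  1.     0.02 ] F [-1.9 -0.5  0.7] tool delta [-1.5 -1.7  0.7]
204 ..................................................
206 ..................................................
208 ...................##.............................
210 ..................#########.......................
212 ..................####.#####......................
214 ......#...........##########......................
216 ......#...........##########......................
218 ......#...........##########......................
220 ......#..........###########..........#...........
222 ..................##########..........#...........
224 ......................######.........#............
226 .....................................#............
228 ..................................................
230 ..................................................
```

Emit:
step_arm --commands '[{"translation":[-1.6,0,1.5],"roll":0},{"translation":[-1.6,0,1.5],"roll":0},{"translation":[-1.6,0,1.5],"roll":0},{"translation":[0,0,0],"roll":0}]'

```text
time: 24.73
tool_pos: [0.673, -0.0282, 0.1559]
tool_rot: [3.119, 0.278, -2.927]
contact_force: [-22.5, -5.1, 8.0]
opening: 0.0204
grip_force: 10.5
```

```bash
python3 -c "
from w import *
plan(-.005,.011,.16)
b=read_camera('side');R_=b.astype(int);m=((R_[...,0]>1.8*R_[...,1])&(R_[...,0]>60))
for y in range(204,232,2):print(y,''.join('.#'[v] for v in m[y,330:380].astype(int)))"
```

```text
t 24.7333 caddy [-0.0052  0.0131  0.1559] tool z in caddy [ 0.274  0.022 -0.961] tool y [-0.002  1.     0.022] F [-22.5  -5.1   8. ] tool delta [-1.3 -2.  -3.9]
204 ..................................................
206 ..................................................
208 ..................................................
210 ..................########........................
212 ..................##########......................
214 ..................##....###.......................
216 ......#...........##########......................
218 .....##...........##########......................
220 ......#..........###########......................
222 .................###########......................
224 ......................#####.......................
226 ..................................................
228 ..................................................
230 ..................................................
```

The lintel limits again at tilt 0.28, but the tin did shift: its seam highlight moved from row 212 to 214. I back off and gather more tilt high above the caddy.

Emit:
step_arm --commands '[{"translation":[6,0,-3],"roll":0},{"translation":[25,0,-8],"roll":0},{"translation":[25,0,-8],"roll":0},{"translation":[25,0,-10],"roll":0},{"translation":[-8,0,-34],"roll":0},{"translation":[-10,0,-36],"roll":0},{"translation":[-10,0,-36],"roll":0},{"translation":[-10,0,-36],"roll":0},{"translation":[-10,0,-36],"roll":0},{"translation":[-10,0,-36],"roll":0},{"translation":[-35,0,10],"roll":0},{"translation":[-35,0,10],"roll":0},{"translation":[-35,0,10],"roll":0},{"translation":[-35,0,10],"roll":0},{"translation":[-35,0,10],"roll":0},{"translation":[-35,0,10],"roll":0},{"translation":[-35,0,10],"roll":0}]'

```text
time: 26.2
tool_pos: [0.8242, 0.0007, 0.3865]
tool_rot: [3.12, 0.288, -2.926]
contact_force: [0.5, 0.2, 0.8]
opening: 0.02
grip_force: 0.0
```

```bash
python3 -c "
from w import *
plan(-.05,.02,.16)
b=read_camera('side');R_=b.astype(int);m=((R_[...,0]>1.8*R_[...,1])&(R_[...,0]>60))
for y in range(202,232):print(y,''.join('.#'[v] for v in m[y,330:380].astype(int)))"
```

```text
t 26.2 caddy [0.1486 0.0086 0.3865] tool z in caddy [ 0.284  0.021 -0.958] tool y [-0.004  1.     0.021] F [0.5 0.2 0.8] tool delta [254.9   7.5 160.8]
202 ..................................................
203 ..................................................
204 ..................................................
205 ..................................................
206 ..................................................
207 ..................................................
208 ..................................................
209 ..................................................
210 ..................................................
211 ..................................................
212 ..................................................
213 ..................................................
214 ..................................................
215 ..................................................
216 ..................................................
217 ..................................................
218 ..................................................
219 ..................................................
220 ..................................................
221 ..................................................
222 ..................................................
223 ..................................................
224 ..................................................
225 ..................................................
226 ..................................................
227 ..................................................
228 ..................................................
229 ..................................................
230 ..................................................
231 ..................................................
```

```bash
python3 -c "
from w import *
b=read_camera('side');a=cv2.imread('pics/side0.png')[:,:,::-1]
for i in(a,b):
    g=cv2.inRange(cv2.cvtColor(np.ascontiguousarray(i),cv2.COLOR_RGB2HSV),(45,100,60),(80,255,255));x,y,w,h=cv2.boundingRect(g);print((g>0).sum(),x,y,w,h)
print(b[205:236:5,340:390:8].tolist()[:4])
print([(d['at'],d['confidence']) for d in search_frame('side','tin')],[(d['at'],d['confidence']) for d in search_frame('side','flap')])
"
```

```text
1449 332 202 58 34
1448 332 202 58 34
[[[43, 152, 70], [45, 151, 70], [87, 113, 84], [150, 150, 140], [165, 165, 155], [171, 172, 161], [153, 154, 143]], [[45, 151, 72], [44, 153, 72], [47, 154, 72], [43, 153, 72], [42, 152, 69], [55, 162, 79], [87, 114, 85]], [[44, 152, 71], [45, 153, 71], [47, 153, 73], [44, 152, 71], [44, 152, 71], [47, 154, 72], [44, 154, 71]], [[43, 152, 70], [45, 152, 71], [46, 153, 72], [44, 152, 71], [43, 151, 70], [44, 152, 71], [57, 141, 73]]]
[] [([0.6724, -0.0408, 0.1706], 0.69)]
```

The flap is fully shut (green 1448 px against 1449 at the start) and the tin is gone from the mouth. I move the hand clear and confirm.

Emit:
step_arm --commands '[{"translation":[20,0,-6],"roll":0},{"translation":[29,0,-8.6],"roll":0},{"translation":[29,0,-8.6],"roll":0},{"translation":[29,5,-8.6],"roll":0},{"translation":[29,20,-8.6],"roll":0},{"translation":[29,25,-8.6],"roll":0},{"translation":[29,25,-8.6],"roll":0},{"translation":[29,25,-8.6],"roll":0},{"translation":[29,25,-8.6],"roll":0},{"translation":[29,25,-8.6],"roll":0},{"translation":[29,25,-8.6],"roll":0},{"translation":[0,25,0],"roll":0},{"translation":[0,25,0],"roll":0},{"translation":[0,0,0],"roll":0},{"translation":[0,0,0],"roll":0}]'

```text
time: 27.65
tool_pos: [0.4551, 0.1483, 0.3936]
tool_rot: [3.121, 0.292, -2.924]
contact_force: [-0.7, 0.3, 0.8]
opening: 0.0201
grip_force: 0.0
```

```bash
python3 -c "
from w import *
plan(0,0,.2)
b=read_camera('side');t=read_camera('top')
g=cv2.inRange(cv2.cvtColor(b,cv2.COLOR_RGB2HSV),(45,100,60),(80,255,255));print((g>0).sum(),cv2.boundingRect(g))
R_=t.astype(int);m=((R_[...,0]-R_[...,1]>6)&(R_[...,0]<160)).astype(np.uint8)[105:205,295:425];m=cv2.morphologyEx(m,cv2.MORPH_OPEN,np.ones((3,3)));n,l,st,ce=cv2.connectedComponentsWithStats(m);print([(st[i].tolist(),ce[i].round(1).tolist()) for i in range(1,n) if st[i,4]>60])
print(proj('top',T(q,[[.02,.112,.006],[.174,.112,.006],[.174,-.112,.006],[.02,-.112,.006]])).round().tolist())
for c in('side','top'):
  for n in('tin','mug','sponge','canister'):print(c,n,[(np.round(d['at'],3).tolist(),round(d['confidence'],2)) for d in search_frame(c,n)][:1])
"
```

```text
t 27.65 caddy [-0.1798  0.2326  0.3936] tool z in caddy [ 0.288  0.02  -0.957] tool y [-0.005  1.     0.019] F [-0.7  0.3  0.8] tool delta [-116.6 -237.2  232.4]
1449 (332, 202, 58, 34)
[([20, 73, 31, 24, 547], [35.2, 85.1])]
[[310.0, 218.0], [296.0, 154.0], [391.0, 135.0], [406.0, 198.0]]
side tin []
side mug [([0.685, -0.251, 0.058], 0.66)]
side sponge [([0.495, 0.115, 0.028], 0.81)]
side canister [([0.604, 0.125, 0.098], 0.91)]
top tin []
top mug [([0.712, -0.252, 0.04], 0.93)]
top sponge [([0.54, 0.126, 0.028], 0.95)]
top canister [([0.634, 0.132, 0.099], 0.71)]
```

```bash
python3 -c "
from cell import *
print(hand_in())"
```

```text
the job is handed in; nothing more can be done
None
```

The tin was pushed through the flap and dropped into the bin, the flap is shut, and the job was handed in at about 28 s. The tin caught half-tipped under the flap, and the freeing push pressed the fingers on the mouth's upper edge at about 24 N. The canister, mug and sponge read where they were, except the top camera's sponge reading, which moved about 3 cm (hand probably in view; side camera unchanged).

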